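# Seat the practice plate on the fixture pins and clamp it

### The job

The copper practice plate lies on top of the two locating pins of the steel pin fixture. Nudge it sideways with the fingertips, against the fence and along it, until both its holes drop over the pins and it sits flat on the fixture's bed; then push the clamp bar round by its knob until the bar lies right across the plate, against its stop. Only push, never lift the plate, and leave the other things on the bench where they are.

Things in the scene. Friction and masses are not known exactly. Their poses are not given: they have to be found in the camera images.
- fixture: Low steel pin fixture, fixed; footprint x -110 to +65, y -82 to +90 mm. Origin on the bench top (z = 0) under the centre of the seated plate's place; x is the direction in which the plate must slide along the fence, z up. Flat bed 10 mm above the bench, with two upright locating pins. The -y side and both ends are open.
- plate: Loose copper-clad aluminium plate 100 (x) by 96 (y) by 10 mm, 0.3-0.5 kg, slides with 1.5-4 N; origin at the centre of its underside. Two 8 mm through holes at x +5, y +25 and -25 mm. Starts level on ledge and pin tips (underside at 15 mm), 18-36 mm short of its place towards fixture -x, 5-13 mm off towards -y, turned up to 0.08 rad. Seated: at the fixture's origin, axes alike, 0.5 mm from the fence, underside on the bed at 10 mm.
- fence (a point): Middle of the inner face of the straight fence on the fixture's +y side, at its top edge: face at fixture y = +48.5 mm, 9.5 mm thick, top 18 mm above the bench, from x = -105 to +60 mm.
- ledge (a point): Middle of the top of the bright rest ledge that carries the rear (-x) part of the plate at the start: top 15 mm above the bench (5 above the bed), fixture x from -110 to -53 mm, y from -80 to +48 mm. The seated plate lies 3 mm clear of it.
- plate_hole0 (a point): Centre of the mouth of the plate's left (+y) hole, on the plate's top face; belongs over pin_left.
- plate_hole1 (a point): Centre of the mouth of the plate's right (-y) hole, on the plate's top face; belongs over pin_right.
- pin_left (a point): Tip of the left pin at fixture x = +5, y = +25 mm: 6 mm diameter, 5 mm tall above the bed (tip 15 mm above the bench), upper half tapered to 3 mm.
- pin_right (a point): Tip of the right pin at fixture x = +5, y = -25 mm, same as the left one.
- clamp (a joint): Angle (rad) of the clamp bar on its upright pivot: 0 = bar points from the pivot to fixture -x, parallel to the fence; grows counter-clockwise from above; 1.57 (stop) = points to fixture -y, across the plate. Starts -0.45 to -0.10; stays where left, friction 0.03 N m. Bar 16 mm wide, 22 to 32 mm above the bench: passes 2 mm over the seated plate, runs into a plate not dropped.
- clamp_knob (a point): Centre of the black upright knob near the free end of the clamp bar, 70 mm from the pivot: 12 mm diameter, from 32 to 57 mm above the bench.
- clamp_pivot (a point): The clamp bar's pivot axis, at fixture x = +30, y = +72 mm, at mid-height of the bar (27 mm above the bench); its screw head reaches to 35 mm.
- scriber: Bystander: black-handled scriber lying on the bench, 140 mm long, 10 mm high, on the fixture's -y side.
- cabochon: Bystander: rose quartz dome, 32 mm wide, 12 mm high, beyond the fixture's +x end.
- collet: Bystander: brass ring 28 mm wide, 12 mm high, beyond the fixture's +x end.
- tin: Bystander: round aluminium tin 54 mm wide, 26 mm high, on the fixture's +y side.
- tweezer_holder: Bystander: wooden block with a spring clip holding nickel tweezers, 65 mm high, on the right of the bench.
- hammer: Bystander: small hammer lying on the left of the bench, about 240 mm long.
There are look-alikes about, which are no part of the job. What is shaped like the fixture but green or red is not meant.

How it is judged:
By the outcome, as a careful person would: the job done as asked, in the order asked, and still so for the second after the job is handed in, with the robot touching nothing.
It also fails if it takes over 54 s, if anything falls off the work surface, if the arm or the gripper's body presses on something with over 40 N, if the wrist force passes 120 N, or if a joint passes its speed limit or range.

### The arm

A 6-joint arm with a two-finger parallel gripper is mounted at the origin on the work surface. World frame = base frame: x ahead of the robot, y to its left, z up, the work surface at z = 0. Lengths are in m, angles in rad, forces in N, time in s.
With the tool pointing down it reaches from about 0.3 to 0.85 m from the base axis. Payload 5.4 kg.
Tool frame: the origin (TCP) lies at the very end of the fingers, on their centre line; the grasp point (between the pads) lies 19 mm behind it; z points along the fingers, y is the direction in which the jaws open and shut (so a half turn about z gives the same grasp; the last joint's range is limited). The gripper opens to 85 mm and grips with 20 to 120 N. Pads are 22 mm wide; open, the fingers measure 114 mm over their backs; the gripper's body (76 mm by 85 mm) begins 54 mm behind the grasp point. The pads swing forward as they close: fully open they stand 13 mm farther back than shut.
Start: joints at [1.084, 0.158, 1.597, -0, 1.386, -0.21], TCP at [0.157, 0.553, 0.203] pointing down, gripper open.
Joint ranges: [-2.91, 2.91], [-0.94, 2.29], [0.18, 2.7], [-1.29, 4.43], [0.17, 2.64], [-3, 3]. Speed limits (rad/s): [2.57, 2.57, 3.14, 3.14, 3.14, 3.14].

### API

Orientations are given as a unit quaternion [x, y, z, w].
In Python, from station import sensors, eyes, arm gives the robot as it stands.
- The arm moves only by the tool carry_out, never from a script. Its argument "moves" is a list of rows, each an object with "offset": the shift along the tool's x, y, z in m, a list of three; "turn": the turn about the tool's z in degrees; "fingers": the gripper's target within -1 to 1 (fully open at 1, half-way at 0, shut at -1). In form: [{"offset": [tx, ty, tz], "turn": turn, "fingers": fingers}, ...]. A call has exactly 8 rows; each row is the pose to reach, as a shift and turn from the pose measured when the call began, along the tool's axes at that moment; what a row does not reach only later rows make up. A row lasts 1/12 s, in which the tool goes at most 41.7 mm and 7.16 degrees, less where a joint would pass 70% of its speed; a pose out of reach is approached as far as the arm can. A call with a gripper value outside its range is refused whole. The fingers move at their own pace and stop on an object; "newtons" is the grip in N (left out, the last holds). Time passes only in rows, so rows that repeat a pose let the fingers close, or fill a call up. It gives the time, the measured TCP pose, the force and the opening at its end, in the units of the state.
- sensors.get_obs(): the state, without advancing time (a new reading comes with each control period).
- eyes.read_camera(name): name is "scene" or "top" or "wrist"; returns the picture (480x640x3 uint8, red, green, blue); there is no depth.
- eyes.get_calibration(name): a dict with "fx", "fy", "cx", "cy" (pixels), "k1" (the pictures are not rectified: a ray, as slopes to the right and down, at radius r is drawn at 1 + k1 r^2 times it, then the intrinsics apply), "view" (4x4, takes a point from world to camera coordinates). Camera axes: x right, y up, looking along -z (the intrinsics and any distortion apply to the point x, -y, -z); pixel columns grow to the right and rows downward; lengths in m; the calibration is good to about 2 mm. A picture is of the moment at which its call begins: read the wrist's pose just before it. get_calibration takes no time and is no camera call; for the wrist camera it gives the pose at the moment of the call.
- arm.hand_in(): hands the job in, once; it reports no verdict.
The state is a dict: "clock": time; "joint_positions": joint angles; "qd": joint speeds; "joint_torque": joint torques, N m; "tool_pos": TCP position; "eef_rot": TCP orientation; "force": force on the tool from outside, world axes, zero at the start; "moment": the same for the moment, N m; "opening": finger opening in m.
Only numpy, scipy, OpenCV 4.12 (cv2) and the standard library are available. Lean on these libraries where they do the work, as an engineer would, in place of code of your own. Each camera call takes 0.05 s, during which the arm holds its last target. There are 200 camera calls.

## Working session

There is one attempt and no reset: what is moved stays moved. The work goes in short steps, Python scripts to look and compute and a tool call to move; the robot and the scene stay as the last step left them, time stands still between calls to the robot, and variables do not carry over. Pictures are saved under pics/ and viewed, about 8 in all and at most 12, crops included, and the job is handed in when it is done.

Besides the shell and the picture viewer there is one more tool, called after "Request:" as a command line: name --argument value ..., lists and objects as JSON in quotes. carry_out: Moves the arm, as the interface text tells. Its arguments: {"type":"object","properties":{"moves":{"type":"array","items":{"type":"object","properties":{"offset":{"type":"array","items":{"type":"number"}},"turn":{"type":"number"},"fingers":{"type":"number"}}}},"newtons":{"type":"number"}},"required":["moves"]}

```bash
mkdir -p pics; ls
cat > h.py <<'E'
import numpy as np, cv2
from station import sensors, eyes, arm
def snap(n,f):
    c=eyes.get_calibration(n); im=eyes.read_camera(n); cv2.imwrite(f'pics/{f}.png',im[:,:,::-1]); np.save(f'pics/{f}.npy',np.array(c['view'])); return im,c
def ray(c,u,v):
    K=np.array([[c['fx'],0,c['cx']],[0,c['fy'],c['cy']],[0,0,1.]])
    p=cv2.undistortPoints(np.array([[[u,v]]],float),K,np.array([c['k1'],0,0,0.]))[0,0]
    V=np.array(c['view']); R=V[:3,:3]; t=V[:3,3]
    return -R.T@t, R.T@np.array([p[0],-p[1],-1])
def onz(c,u,v,z):
    o,d=ray(c,u,v); return o+d*(z-o[2])/d[2]
def proj(c,P):
    V=np.array(c['view']); p=V[:3,:3]@np.array(P)+V[:3,3]; a=np.array([p[0],-p[1]])/-p[2]; a=a*(1+c['k1']*(a@a)); return a*[c['fx'],c['fy']]+[c['cx'],c['cy']]
E
python3 - <<'E'
from h import *
o=sensors.get_obs(); print({k:np.round(v,3) for k,v in o.items()})
for n in('top','scene'):
    im,c=snap(n,n+'0'); print(n,c['fx'],c['k1'],(-np.array(c['view'])[:3,:3].T@np.array(c['view'])[:3,3]).round(3))
E
```

```text
pics
{'clock': np.float64(0.0), 'joint_positions': array([ 1.084,  0.159,  1.598, -0.   ,  1.386, -0.21 ]), 'qd': array([ 0.002, -0.   , -0.001, -0.   , -0.001,  0.001]), 'joint_torque': array([-0.0000e+00, -3.9600e+01, -3.3143e+01, -0.0000e+00,  8.0000e-03,
        0.0000e+00]), 'tool_pos': array([0.157, 0.553, 0.202]), 'eef_rot': array([ 0.138,  0.99 , -0.001, -0.   ]), 'force': array([-0.572, -0.256, -0.454]), 'moment': array([-0.012,  0.048, -0.036]), 'opening': np.float64(0.085)}
top 591.1544685623027 -0.06646246070774448 [ 0.38  -0.026  1.429]
scene 483.1517009109289 0.009922193598966091 [0.989 0.528 0.922]
```

View pics/top0.png

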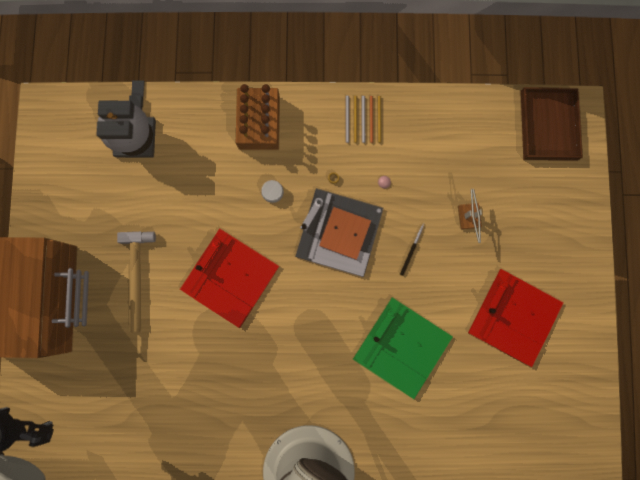

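View pics/scene0.png

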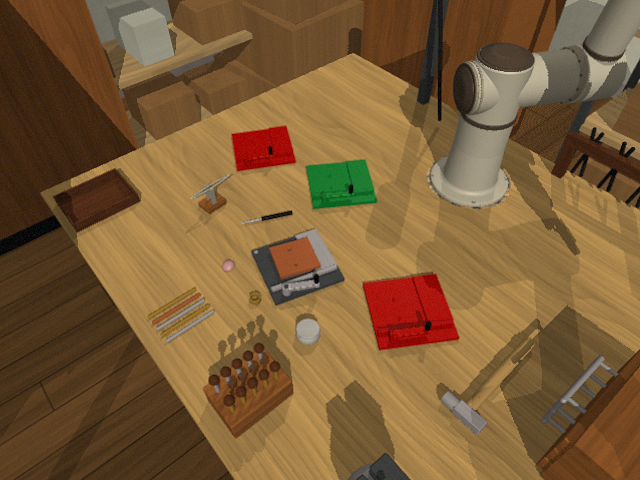

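Candidates in the top view: the grey fixture (340,233), red ones (230,278) and (516,318), and a green one (403,348). Only the grey one is steel and carries a copper plate, so I'm choosing it and checking in a crop.

Run:
```python
import cv2,numpy as np
a=cv2.imread('pics/top0.png')[180:285,285:395]; a=cv2.resize(a,None,fx=5.4,fy=5.4,interpolation=cv2.INTER_CUBIC)
cv2.imwrite('pics/crop0.png',a)
```

```text
(no output)
```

View pics/crop0.png

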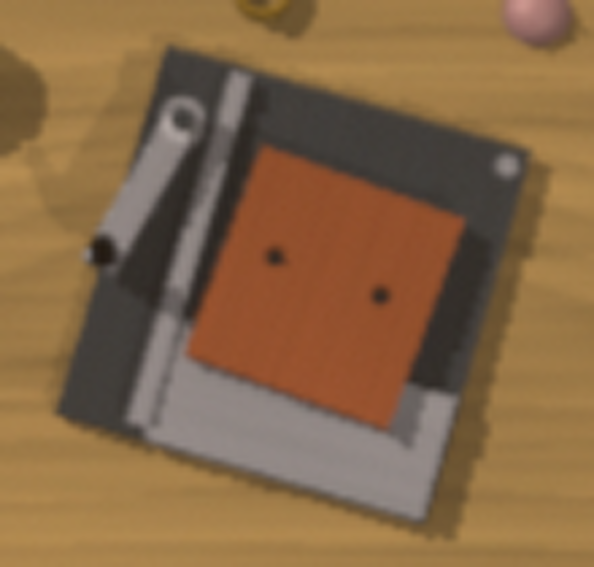

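The crop shows the steel fixture with the copper plate, its holes at about (276,257) and (380,295). The pivot is at (183,118), the knob at (100,250), and the ledge is at the bottom. Measuring now.

```bash
cat >> h.py <<'E'
def fit(src,dst):
    s=np.array(src,float);d=np.array(dst,float);sc=s-s.mean(0);dc=d-d.mean(0)
    th=np.arctan2((sc[:,0]*dc[:,1]-sc[:,1]*dc[:,0]).sum(),(sc*dc).sum()); R=np.array([[np.cos(th),-np.sin(th)],[np.sin(th),np.cos(th)]])
    t=d.mean(0)-R@s.mean(0); return th,R,t,(s@R.T+t-d)
E
python3 - <<'E'
from h import *
c=eyes.get_calibration('top')
g=lambda p,z: onz(c,p[0]/5.4+285-.4,p[1]/5.4+180-.4,z)[:2]
W=[g((168,45),.01),g((528,150),.01),g((425,522),.015),g((57,412),.01)]
th,R,t,r=fit([(.065,.09),(.065,-.082),(-.110,-.082),(-.110,.09)],W); print('fix',th,t,(r*1e3).round(1))
P=[g(p,.025) for p in((265,145),(467,217),(388,430),(187,355))]
th2,R2,t2,r2=fit([(.05,.048),(.05,-.048),(-.05,-.048),(-.05,.048)],P); print('plate',th2,t2,(r2*1e3).round(1),'rel',R.T@(t2-t),th2-th)
for n,p,z in(('h0',(276,257),.025),('h1',(380,295),.025),('piv',(183,118),.035),('knob',(100,250),.057)): print(n,g(p,z),(R.T@(g(p,z)-t)*1e3).round(1))
o=sensors.get_obs(); cw=eyes.get_calibration('wrist'); V=np.array(cw['view']);C=-V[:3,:3].T@V[:3,3]
from scipy.spatial.transform import Rotation as Ro
T=Ro.from_quat(o['eef_rot']).as_matrix(); print('cam in tool',T.T@(C-o['tool_pos']),'look',T.T@(-V[2,:3]),cw['fx'],cw['k1']); print(T.round(3))
E
```

```text
fix -0.2835273154622708 [ 0.58389973 -0.07945963] [[ 0.6  0.9]
 [-0.  -1.7]
 [-0.  -0.4]
 [-0.6  1.2]]
plate -0.3514301686554241 [ 0.55915394 -0.08323364] [[ 0.1  0.4]
 [-0.9  0.2]
 [ 0.4 -0.9]
 [ 0.5  0.4]] rel [-0.02270205 -0.01054582] -0.06790285319315331
h0 [ 0.57216158 -0.06068503] [-16.5  14.7]
h1 [ 0.55533545 -0.10681508] [-19.8 -34.3]
piv [ 0.63280241 -0.01918849] [30.1 71.5]
knob [0.57055358 0.01644948] [-39.6  88.3]
cam in tool [ 7.07422840e-02  5.40704442e-06 -1.69805293e-01] look [-0.28015329 -0.00136071  0.95995431] 337.465383920719 -0.057137593667637945
[[-0.962  0.273 -0.001]
 [ 0.273  0.962 -0.001]
 [ 0.    -0.002 -1.   ]]
```

```bash
cat >> h.py <<'E'
from scipy.spatial.transform import Rotation as Ro
FT=np.array([.5839,-.0795]);FTH=-.2835
FR=np.array([[np.cos(FTH),-np.sin(FTH)],[np.sin(FTH),np.cos(FTH)]])
def go(fx,fy,z):
    o=sensors.get_obs();T=Ro.from_quat(o['eef_rot']).as_matrix()
    w=np.r_[FR@np.array([fx,fy])*1e-3+FT,z*1e-3]
    print('t',o['clock'],'off mm',(T.T@(w-o['tool_pos'])*1e3).round(1),'turn',np.degrees((FTH+np.pi-np.arctan2(T[1,0],T[0,0])+np.pi)%(2*np.pi)-np.pi).round(2))
def st():
    o=sensors.get_obs(); p=o['tool_pos']; print(round(float(o['clock']),2),'fix mm',(FR.T@(p[:2]-FT)*1e3).round(1),'z',(p[2]*1e3).round(1),'F fix',(FR.T@o['force'][:2]).round(1),o['force'][2].round(1),'open',o['opening'].round(4))
E
python3 -c "
from h import *
st();go(-22,-92,120);go(-22,-92,20)"
```

```text
Traceback (most recent call last):
  File "h.py", line 26, in st
    o=sensors.get_obs(); p=o['tool_pos']; print(round(float(o['clock']),2),'fix mm',(FR.T@(p[:2]-FT)*1e3).round(1),'z',(p[2]*1e3).round(1),'F fix',(FR.T@o['force'][:2]).round(1),o['force'][2].round(1),'open',o['opening'].round(4))
                                                                                                                                                                                                                ^^^^^^^^^^^^^^^^^^
AttributeError: 'float' object has no attribute 'round'
```

```bash
sed -i "s/o\['opening'\].round(4)/round(float(o['opening']),4)/" h.py
python3 -c "
from h import *
st();go(-22,-92,120);go(-22,-92,20)"
```

```text
0.1 fix mm [-586.8  487.4] z 202.5 F fix [-0.2  1. ] 0.0 open 0.0853
t 0.1 off mm [-560.9 -583.1   83.3] turn -0.39
t 0.1 off mm [-560.9 -582.9  183.3] turn -0.39
```

Request:
carry_out --moves '[{"offset": [-0.028,-0.029,0],"turn": 0,"fingers": -1},{"offset": [-0.056,-0.058,0],"turn": 0,"fingers": -1},{"offset": [-0.084,-0.087,0],"turn": -0.4,"fingers": -1},{"offset": [-0.112,-0.116,0],"turn": -0.4,"fingers": -1},{"offset": [-0.14,-0.145,0],"turn": -0.4,"fingers": -1},{"offset": [-0.168,-0.174,0],"turn": -0.4,"fingers": -1},{"offset": [-0.196,-0.203,0],"turn": -0.4,"fingers": -1},{"offset": [-0.224,-0.232,0],"turn": -0.4,"fingers": -1}]' --newtons 40

```text
clock: 0.77
tool_pos: [0.309, 0.2664, 0.2025]
eef_rot: [0.134, 0.991, -0.001, -0.0]
force: [0.8, -0.3, -0.1]
opening: -0.0001
```

```bash
python3 -c "
from h import *
st();go(-22,-92,120)"
```

```text
0.77 fix mm [-360.6  255.2] z 202.5 F fix [ 0.9 -0. ] -0.1 open -0.0001
t 0.7667 off mm [-333.7 -351.9   83. ] turn -0.82
```

Request:
carry_out --moves '[{"offset": [-0.028,-0.029,0],"turn": 0.8,"fingers": -1},{"offset": [-0.056,-0.058,0],"turn": 0.8,"fingers": -1},{"offset": [-0.084,-0.087,0],"turn": 0.8,"fingers": -1},{"offset": [-0.112,-0.116,0],"turn": 0.8,"fingers": -1},{"offset": [-0.14,-0.145,0],"turn": 0.8,"fingers": -1},{"offset": [-0.168,-0.174,0],"turn": 0.8,"fingers": -1},{"offset": [-0.196,-0.203,0.01],"turn": 0.8,"fingers": -1},{"offset": [-0.224,-0.232,0.02],"turn": 0.8,"fingers": -1}]'

```text
clock: 1.43
tool_pos: [0.4642, -0.019, 0.1829]
eef_rot: [0.141, 0.99, -0.001, 0.0]
force: [0.2, 1.0, -0.2]
opening: -0.0002
```

Request:
carry_out --moves '[{"offset": [-0.022,-0.022,0.01],"turn": 0,"fingers": -1},{"offset": [-0.044,-0.044,0.02],"turn": 0,"fingers": -1},{"offset": [-0.066,-0.066,0.03],"turn": 0,"fingers": -1},{"offset": [-0.088,-0.088,0.04],"turn": 0,"fingers": -1},{"offset": [-0.1,-0.11,0.045],"turn": 0,"fingers": -1},{"offset": [-0.1,-0.115,0.05],"turn": 0,"fingers": -1},{"offset": [-0.1,-0.115,0.05],"turn": 0,"fingers": -1},{"offset": [-0.1,-0.115,0.05],"turn": 0,"fingers": -1}]'

```text
clock: 2.1
tool_pos: [0.5272, -0.1568, 0.1326]
eef_rot: [0.142, 0.99, -0.0, -0.0]
force: [-0.1, -0.3, -0.6]
opening: -0.0
```

```bash
python3 -c "
from h import *
st();go(-22,-92,20); snap('wrist','w1')"
```

```text
2.1 fix mm [-32.8 -90. ] z 132.6 F fix [ 0.  -0.3] -0.6 open -0.0
t 2.1 off mm [-10.9  -1.9 112.6] turn 0.04
```

View pics/w1.png

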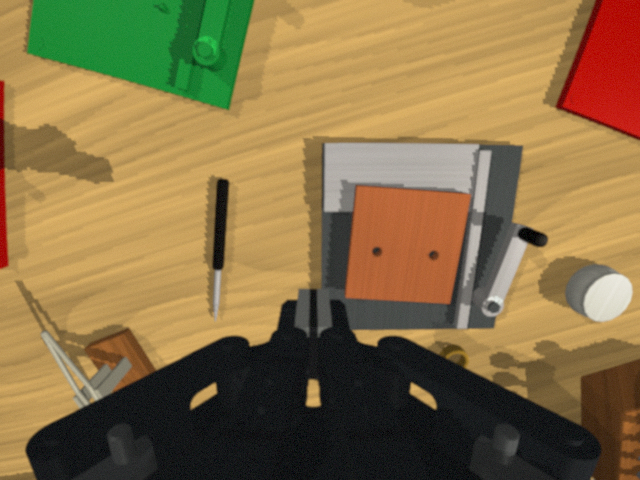

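The view shows the steel fixture with the plate's holes at (377,251) and (434,255), the pivot at (492,307) and the knob at (538,237). The scriber runs from (221,180) to (216,318).

```bash
python3 -c "
from h import *
c=eyes.get_calibration('wrist')
f=lambda n,u,v,z: print(n,(FR.T@(onz(c,u,v,z)[:2]-FT)*1e3).round(1))
f('h0',434,255,.025);f('h1',377,251,.025);f('piv',493,307,.035);f('scr',216,318,.003);f('scr2',221,180,.005)
f('fence fr top in',457,327,.018);f('fence rear in',477,150,.018);f('ledge -x-y',323,143,.015);f('ledge front -y',323,212,.015)
for n,p in zip('abcd',((357,185),(470,192),(449,304),(346,297))): f(n,*p,.025)
f('knob',541,236,.057);print(proj(c,onz(c,541,236,.057)))
st()
"
```

```text
h0 [-14.   15.3]
h1 [-17.7 -34.8]
piv [31.4 70.2]
scr [  59.2 -186.7]
scr2 [ -76.4 -170.7]
fence fr top in [60.8 48.1]
fence rear in [-102.8   45.3]
ledge -x-y [-107.2  -81.9]
ledge front -y [-49.8 -81.4]
a [-74.1 -54.1]
b [-68.9  40.3]
c [33.  34.2]
d [ 25.7 -60.3]
knob [-39.7  86.2]
[540.99999651 236.00000015]
2.15 fix mm [-32.6 -89.6] z 133.1 F fix [-0.4  0.5] 0.5 open -0.0002
```

Request:
carry_out --moves '[{"offset": [-0.011,-0.002,0.02],"turn": 0,"fingers": -1},{"offset": [-0.011,-0.002,0.045],"turn": 0,"fingers": -1},{"offset": [-0.011,-0.002,0.07],"turn": 0,"fingers": -1},{"offset": [-0.011,-0.002,0.095],"turn": 0,"fingers": -1},{"offset": [-0.011,-0.002,0.107],"turn": 0,"fingers": -1},{"offset": [-0.011,-0.002,0.112],"turn": 0,"fingers": -1},{"offset": [-0.011,-0.002,0.113],"turn": 0,"fingers": -1},{"offset": [-0.011,-0.002,0.113],"turn": 0,"fingers": -1}]'

```text
clock: 2.82
tool_pos: [0.5384, -0.1616, 0.0214]
eef_rot: [0.141, 0.99, -0.001, 0.001]
force: [0.2, -0.4, 1.0]
opening: -0.0002
```

Request:
carry_out --moves '[{"offset": [0,0.004,0],"turn": 0,"fingers": -1},{"offset": [0,0.008,0],"turn": 0,"fingers": -1},{"offset": [0,0.012,0],"turn": 0,"fingers": -1},{"offset": [0,0.014,0],"turn": 0,"fingers": -1},{"offset": [0,0.016,0],"turn": 0,"fingers": -1},{"offset": [0,0.018,0],"turn": 0,"fingers": -1},{"offset": [0,0.02,0],"turn": 0,"fingers": -1},{"offset": [0,0.02,0],"turn": 0,"fingers": -1}]'

```text
clock: 3.48
tool_pos: [0.544, -0.142, 0.0213]
eef_rot: [0.141, 0.99, -0.001, 0.001]
force: [-0.1, -0.1, 0.4]
opening: -0.0006
```

```bash
python3 -c "
from h import *
st()"
```

```text
3.48 fix mm [-20.8 -71.2] z 21.3 F fix [-0.1 -0.1] 0.4 open -0.0006
```

Request:
carry_out --moves '[{"offset": [0,0.001,0.002],"turn": 0,"fingers": -1},{"offset": [0,0.002,0.002],"turn": 0,"fingers": -1},{"offset": [0,0.003,0.002],"turn": 0,"fingers": -1},{"offset": [0,0.004,0.002],"turn": 0,"fingers": -1},{"offset": [0,0.005,0.002],"turn": 0,"fingers": -1},{"offset": [0,0.006,0.002],"turn": 0,"fingers": -1},{"offset": [0,0.007,0.002],"turn": 0,"fingers": -1},{"offset": [0,0.007,0.002],"turn": 0,"fingers": -1}]'

```text
clock: 4.15
tool_pos: [0.546, -0.1351, 0.0193]
eef_rot: [0.141, 0.99, -0.001, 0.001]
force: [0.2, -0.5, -0.1]
opening: -0.0005
```

```bash
python3 -c "
from h import *
st()"
```

```text
4.15 fix mm [-20.8 -64. ] z 19.3 F fix [ 0.3 -0.4] -0.1 open -0.0005
```

Request:
carry_out --moves '[{"offset": [0,0.001,0],"turn": 0,"fingers": -1},{"offset": [0,0.002,0],"turn": 0,"fingers": -1},{"offset": [0,0.003,0],"turn": 0,"fingers": -1},{"offset": [0,0.004,0],"turn": 0,"fingers": -1},{"offset": [0,0.005,0],"turn": 0,"fingers": -1},{"offset": [0,0.006,0],"turn": 0,"fingers": -1},{"offset": [0,0.007,0],"turn": 0,"fingers": -1},{"offset": [0,0.008,0],"turn": 0,"fingers": -1}]'

```text
clock: 4.82
tool_pos: [0.5483, -0.1273, 0.0193]
eef_rot: [0.141, 0.99, -0.001, 0.001]
force: [-1.0, 0.2, 0.8]
opening: 0.0
```

```bash
python3 -c "
from h import *
st();im,c=snap('top','t2')
a=cv2.imread('pics/t2.png')[180:285,285:395]; cv2.imwrite('pics/c2.png',cv2.resize(a,None,fx=5.4,fy=5.4,interpolation=cv2.INTER_CUBIC))"
```

```text
4.82 fix mm [-20.8 -55.9] z 19.3 F fix [-1.  -0.1] 0.8 open 0.0
```

View pics/c2.png

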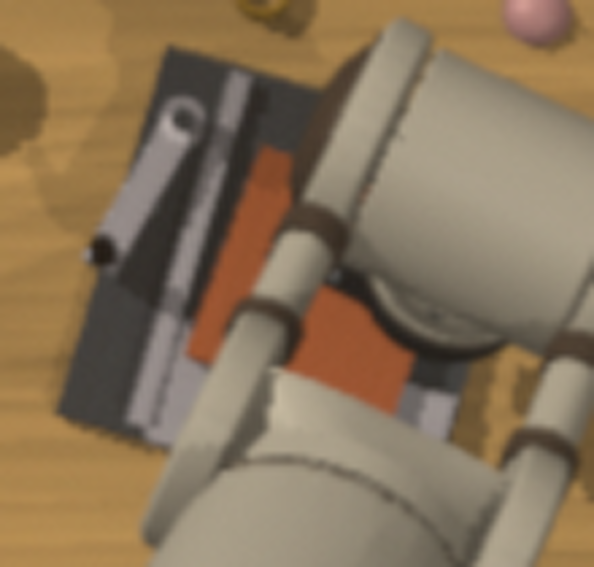

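The top view shows the plate's left corners still at (265,147) and (187,355), so it hasn't moved. Checking the fingertips from the wrist camera.

```bash
python3 -c "
from h import *
st();snap('wrist','w3')
a=cv2.imread('pics/w3.png')[0:360,160:640]; cv2.imwrite('pics/cw3.png',cv2.resize(a,None,fx=1.6,fy=1.6))"
```

```text
4.87 fix mm [-20.8 -55.7] z 19.3 F fix [-0.3  0.1] 0.5 open 0.0003
```

View pics/cw3.png

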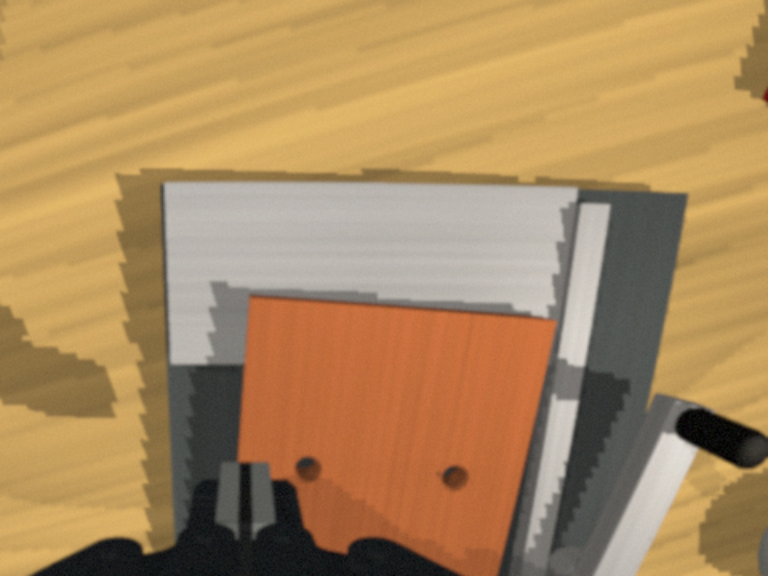

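The tip, at crop (246,462), overlaps the plate's edge at 239, with no force and no motion. So the tip must be above the plate top, and I need to find the tip's true height.

```bash
python3 -c "
from h import *
o=sensors.get_obs();c=eyes.get_calibration('wrist');T=Ro.from_quat(o['eef_rot']).as_matrix()
print(T.round(3))
for x in(0,.011):
  for z in (0,-.01,-.019):
    print(x,z,[proj(c,o['tool_pos']+T@np.array([x,y,z])).round(1) for y in(-.013,0,.013)])
"
python3 - <<'E'
import cv2
a=cv2.imread('pics/w3.png')[270:345,270:370]; cv2.imwrite('pics/cw3b.png',cv2.resize(a,None,fx=6,fy=6,interpolation=cv2.INTER_CUBIC))
E
```

```text
[[-0.96   0.278  0.002]
 [ 0.278  0.96  -0.002]
 [-0.002 -0.001 -1.   ]]
0 0 [array([289.3, 283.4]), array([313.3, 283.4]), array([337.3, 283.4])]
0 -0.01 [array([288. , 290.9]), array([313.3, 290.9]), array([338.6, 290.9])]
0 -0.019 [array([286.7, 298.4]), array([313.3, 298.4]), array([339.9, 298.4])]
0.011 0 [array([288.9, 264.2]), array([313.3, 264.3]), array([337.7, 264.3])]
0.011 -0.01 [array([287.5, 270.8]), array([313.3, 270.8]), array([339.1, 270.9])]
0.011 -0.019 [array([286.2, 277.4]), array([313.3, 277.4]), array([340.4, 277.4])]
```

View pics/cw3b.png

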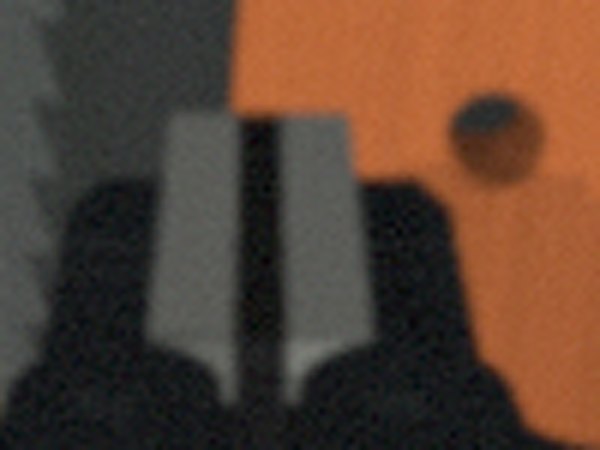

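The visible fingertips end at row 289, 8 mm or more behind the stated TCP, and are about 17 mm wide in y. I'll back off and feel for the bed (z = 10) beside the plate.

Request:
carry_out --moves '[{"offset": [0,-0.004,0],"turn": 0,"fingers": -1},{"offset": [0,-0.008,0],"turn": 0,"fingers": -1},{"offset": [0,-0.012,0],"turn": 0,"fingers": -1},{"offset": [0,-0.016,0],"turn": 0,"fingers": -1},{"offset": [0,-0.016,0],"turn": 0,"fingers": -1},{"offset": [0,-0.016,0],"turn": 0,"fingers": -1},{"offset": [0,-0.016,0.002],"turn": 0,"fingers": -1},{"offset": [0,-0.016,0.004],"turn": 0,"fingers": -1}]'

```text
clock: 5.58
tool_pos: [0.5439, -0.1426, 0.0152]
eef_rot: [0.141, 0.99, -0.001, 0.001]
force: [-0.8, -1.0, -0.4]
opening: -0.0001
```

Request:
carry_out --moves '[{"offset": [0,0,0.0005],"turn": 0,"fingers": -1},{"offset": [0,0,0.001],"turn": 0,"fingers": -1},{"offset": [0,0,0.0015],"turn": 0,"fingers": -1},{"offset": [0,0,0.002],"turn": 0,"fingers": -1},{"offset": [0,0,0.0025],"turn": 0,"fingers": -1},{"offset": [0,0,0.003],"turn": 0,"fingers": -1},{"offset": [0,0,0.0035],"turn": 0,"fingers": -1},{"offset": [0,0,0.004],"turn": 0,"fingers": -1}]'

```text
clock: 6.25
tool_pos: [0.544, -0.1426, 0.0112]
eef_rot: [0.141, 0.99, -0.001, 0.001]
force: [-0.7, -0.2, -1.1]
opening: -0.0001
```

```bash
python3 -c "
from h import *
st()"
```

```text
6.25 fix mm [-20.7 -71.8] z 11.2 F fix [-0.6 -0.4] -1.1 open -0.0001
```

Request:
carry_out --moves '[{"offset": [0,0,0.0005],"turn": 0,"fingers": -1},{"offset": [0,0,0.001],"turn": 0,"fingers": -1},{"offset": [0,0,0.001],"turn": 0,"fingers": -1},{"offset": [0,0,0.0015],"turn": 0,"fingers": -1},{"offset": [0,0,0.0015],"turn": 0,"fingers": -1},{"offset": [0,0,0.002],"turn": 0,"fingers": -1},{"offset": [0,0,0.002],"turn": 0,"fingers": -1},{"offset": [0,0,0.002],"turn": 0,"fingers": -1}]'

```text
clock: 6.92
tool_pos: [0.5439, -0.1426, 0.0092]
eef_rot: [0.141, 0.99, -0.001, 0.001]
force: [0.1, -0.2, 0.7]
opening: -0.0001
```

Request:
carry_out --moves '[{"offset": [0,0,0.0005],"turn": 0,"fingers": -1},{"offset": [0,0,0.001],"turn": 0,"fingers": -1},{"offset": [0,0,0.0015],"turn": 0,"fingers": -1},{"offset": [0,0,0.002],"turn": 0,"fingers": -1},{"offset": [0,0,0.0025],"turn": 0,"fingers": -1},{"offset": [0,0,0.003],"turn": 0,"fingers": -1},{"offset": [0,0,0.0035],"turn": 0,"fingers": -1},{"offset": [0,0,0.0035],"turn": 0,"fingers": -1}]'

```text
clock: 7.58
tool_pos: [0.5439, -0.1426, 0.0056]
eef_rot: [0.141, 0.99, -0.001, 0.001]
force: [0.8, 0.0, -0.1]
opening: -0.0001
```

Request:
carry_out --moves '[{"offset": [0,0.001,0],"turn": 0,"fingers": -1},{"offset": [0,0.002,0],"turn": 0,"fingers": -1},{"offset": [0,0.003,0],"turn": 0,"fingers": -1},{"offset": [0,0.004,0],"turn": 0,"fingers": -1},{"offset": [0,0.005,0],"turn": 0,"fingers": -1},{"offset": [0,0.006,0],"turn": 0,"fingers": -1},{"offset": [0,0.007,0],"turn": 0,"fingers": -1},{"offset": [0,0.008,0],"turn": 0,"fingers": -1}]'

```text
clock: 8.25
tool_pos: [0.5461, -0.1348, 0.0055]
eef_rot: [0.141, 0.99, -0.001, 0.001]
force: [0.6, -0.1, -0.1]
opening: 0.0001
```

```bash
python3 -c "
from h import *
st()"
```

```text
8.25 fix mm [-20.8 -63.6] z 5.5 F fix [0.6 0.1] -0.1 open 0.0001
```

```bash
cat >> h.py <<'E'
def orange(im):
    h=cv2.cvtColor(im,cv2.COLOR_RGB2HSV); m=((h[...,0]<14)&(h[...,1]>140)&(h[...,2]>60)&(im[...,0]>90)).astype(np.uint8)
    n,l,s,_=cv2.connectedComponentsWithStats(m); k=1+np.argmax(s[1:,4]); return (l==k).astype(np.uint8)
def rear(im,c,z):
    m=orange(im); ys,xs=np.nonzero(m); # rear edge: topmost orange per column (wrist view)
    cols=np.arange(xs.min()+8,xs.max()-8); top=np.array([ys[xs==q].min() for q in cols]); 
    P=np.array([FR.T@(onz(c,q,t-.5,z)[:2]-FT)*1e3 for q,t in zip(cols,top)])
    k=np.polyfit(P[:,1],P[:,0],1); r=P[:,0]-np.polyval(k,P[:,1]); g=abs(r)<2; k=np.polyfit(P[g,1],P[g,0],1)
    print('rear edge: yaw',(-k[0]).round(4),'x at y=0',k[1].round(1),'y range',P[g,1].min().round(1),P[g,1].max().round(1))
    rows=np.arange(top.min()+15,top.min()+70,3); e=np.array([[xs[ys==r].min(),xs[ys==r].max()] for r in rows])
    for i in (0,1):
        Q=np.array([FR.T@(onz(c,u+i-.5,r,z)[:2]-FT)*1e3 for u,r in zip(e[:,i],rows)]); kk=np.polyfit(Q[:,0],Q[:,1],1); print(' side',i,'yaw',kk[0].round(4),'y at x=-40',np.polyval(kk,-40).round(1))
E
python3 -c "
from h import *
st();im,c=snap('wrist','w4');rear(im,c,.025)
c3=dict(c);c3['view']=np.load('pics/w3.npy');rear(cv2.imread('pics/w3.png')[:,:,::-1],c3,.025)
"
```

```text
8.25 fix mm [-20.8 -63.6] z 5.5 F fix [0.6 0.1] -0.1 open 0.0001
rear edge: yaw -0.067 x at y=0 -71.0 y range -55.0 35.6
 side 0 yaw -0.082 y at x=-40 -57.6
 side 1 yaw -0.0026 y at x=-40 39.3
rear edge: yaw -0.0675 x at y=0 -70.9 y range -54.5 35.1
 side 0 yaw -0.0918 y at x=-40 -57.3
 side 1 yaw -0.0489 y at x=-40 38.8
```

Request:
carry_out --moves '[{"offset": [0,0.0005,0],"turn": 0,"fingers": -1},{"offset": [0,0.001,0],"turn": 0,"fingers": -1},{"offset": [0,0.0015,0],"turn": 0,"fingers": -1},{"offset": [0,0.002,0],"turn": 0,"fingers": -1},{"offset": [0,0.0025,0],"turn": 0,"fingers": -1},{"offset": [0,0.003,0],"turn": 0,"fingers": -1},{"offset": [0,0.0035,0],"turn": 0,"fingers": -1},{"offset": [0,0.004,0],"turn": 0,"fingers": -1}]'

```text
clock: 8.97
tool_pos: [0.5473, -0.1307, 0.0055]
eef_rot: [0.141, 0.99, -0.001, 0.001]
force: [0.7, 0.5, 0.4]
opening: 0.0001
```

```bash
python3 -c "
from h import *
st();im,c=snap('wrist','w5');rear(im,c,.025)
a=im[240:330,250:400,::-1]; cv2.imwrite('pics/cw5.png',cv2.resize(a,None,fx=5,fy=5,interpolation=cv2.INTER_CUBIC))
"
```

```text
8.97 fix mm [-20.8 -59.4] z 5.5 F fix [0.6 0.7] 0.4 open 0.0001
rear edge: yaw -0.0673 x at y=0 -71.0 y range -54.8 35.5
 side 0 yaw -0.0851 y at x=-40 -57.5
 side 1 yaw 0.0001 y at x=-40 39.5
```

View pics/cw5.png

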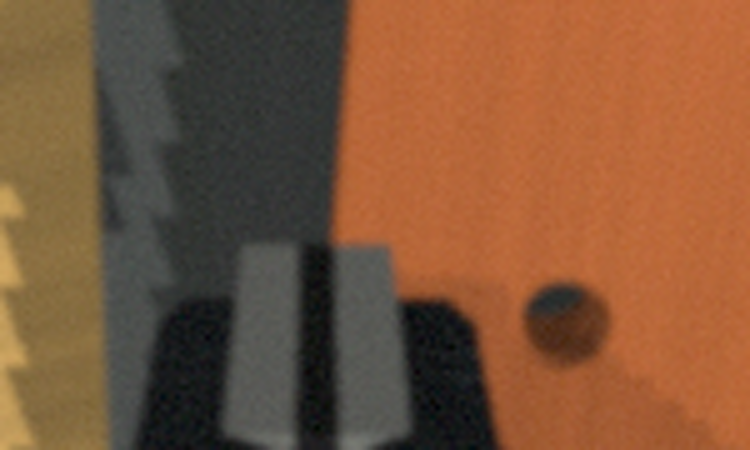

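Still overlapping, with no contact, so the tip is at least 20 mm above the stated TCP height. Feeling for the bed properly.

Request:
carry_out --moves '[{"offset": [0,-0.004,0],"turn": 0,"fingers": -1},{"offset": [0,-0.009,0],"turn": 0,"fingers": -1},{"offset": [0,-0.013,0],"turn": 0,"fingers": -1},{"offset": [0,-0.014,0],"turn": 0,"fingers": -1},{"offset": [0,-0.014,0.001],"turn": 0,"fingers": -1},{"offset": [0,-0.014,0.002],"turn": 0,"fingers": -1},{"offset": [0,-0.014,0.003],"turn": 0,"fingers": -1},{"offset": [0,-0.014,0.004],"turn": 0,"fingers": -1}]'

```text
clock: 9.68
tool_pos: [0.5434, -0.144, 0.0014]
eef_rot: [0.14, 0.99, -0.001, 0.001]
force: [0.2, 0.4, 0.1]
opening: 0.0
```

Request:
carry_out --moves '[{"offset": [0,0,0.0005],"turn": 0,"fingers": -1},{"offset": [0,0,0.001],"turn": 0,"fingers": -1},{"offset": [0,0,0.0015],"turn": 0,"fingers": -1},{"offset": [0,0,0.002],"turn": 0,"fingers": -1},{"offset": [0,0,0.0025],"turn": 0,"fingers": -1},{"offset": [0,0,0.003],"turn": 0,"fingers": -1},{"offset": [0,0,0.0035],"turn": 0,"fingers": -1},{"offset": [0,0,0.004],"turn": 0,"fingers": -1}]'

```text
clock: 10.35
tool_pos: [0.5433, -0.144, -0.0027]
eef_rot: [0.14, 0.99, -0.001, 0.001]
force: [-0.9, -0.0, -0.2]
opening: 0.0004
```

```bash
python3 -c "
from h import *
st()"
```

```text
10.35 fix mm [-20.9 -73.2] z -2.7 F fix [-0.8 -0.3] -0.2 open 0.0004
```

Request:
carry_out --moves '[{"offset": [0,0,0.0005],"turn": 0,"fingers": -1},{"offset": [0,0,0.001],"turn": 0,"fingers": -1},{"offset": [0,0,0.0015],"turn": 0,"fingers": -1},{"offset": [0,0,0.002],"turn": 0,"fingers": -1},{"offset": [0,0,0.0025],"turn": 0,"fingers": -1},{"offset": [0,0,0.003],"turn": 0,"fingers": -1},{"offset": [0,0,0.0035],"turn": 0,"fingers": -1},{"offset": [0,0,0.004],"turn": 0,"fingers": -1}]'

```text
clock: 11.02
tool_pos: [0.5434, -0.144, -0.0067]
eef_rot: [0.14, 0.99, -0.001, 0.001]
force: [1.1, -0.2, -0.8]
opening: -0.0003
```

Request:
carry_out --moves '[{"offset": [0,0,0.0005],"turn": 0,"fingers": -1},{"offset": [0,0,0.001],"turn": 0,"fingers": -1},{"offset": [0,0,0.0015],"turn": 0,"fingers": -1},{"offset": [0,0,0.002],"turn": 0,"fingers": -1},{"offset": [0,0,0.0025],"turn": 0,"fingers": -1},{"offset": [0,0,0.003],"turn": 0,"fingers": -1},{"offset": [0,0,0.003],"turn": 0,"fingers": -1},{"offset": [0,0,0.003],"turn": 0,"fingers": -1}]'

```text
clock: 11.68
tool_pos: [0.5433, -0.1439, -0.0098]
eef_rot: [0.14, 0.99, -0.001, 0.001]
force: [0.3, 0.5, 0.6]
opening: -0.0
```

```bash
python3 -c "
from h import *
st()"
```

```text
11.68 fix mm [-20.9 -73.2] z -9.8 F fix [0.1 0.6] 0.6 open -0.0
```

Request:
carry_out --moves '[{"offset": [0,0.0015,0],"turn": 0,"fingers": -1},{"offset": [0,0.003,0],"turn": 0,"fingers": -1},{"offset": [0,0.0045,0],"turn": 0,"fingers": -1},{"offset": [0,0.006,0],"turn": 0,"fingers": -1},{"offset": [0,0.0075,0],"turn": 0,"fingers": -1},{"offset": [0,0.009,0],"turn": 0,"fingers": -1},{"offset": [0,0.0105,0],"turn": 0,"fingers": -1},{"offset": [0,0.011,0],"turn": 0,"fingers": -1}]'

```text
clock: 12.35
tool_pos: [0.547, -0.1336, -0.0094]
eef_rot: [0.14, 0.99, -0.001, 0.001]
force: [0.4, -2.2, 2.6]
opening: -0.0002
```

```bash
python3 -c "
from h import *
st();im,c=snap('wrist','w6');rear(im,c,.025)
"
```

```text
12.35 fix mm [-20.3 -62.2] z -9.4 F fix [ 1. -2.] 2.6 open -0.0002
rear edge: yaw -0.0244 x at y=0 -73.1 y range -53.3 36.3
 side 0 yaw -0.0462 y at x=-40 -55.8
 side 1 yaw -0.0227 y at x=-40 40.2
```

Contact: the plate is turning flush (yaw -0.067 to -0.024). The true tip is about 20 mm above the stated TCP. I'll raise it slightly and keep pushing to the fence.

Request:
carry_out --moves '[{"offset": [0,0,-0.0015],"turn": 0,"fingers": -1},{"offset": [0,0,-0.003],"turn": 0,"fingers": -1},{"offset": [0,0.001,-0.003],"turn": 0,"fingers": -1},{"offset": [0,0.002,-0.003],"turn": 0,"fingers": -1},{"offset": [0,0.003,-0.003],"turn": 0,"fingers": -1},{"offset": [0,0.004,-0.003],"turn": 0,"fingers": -1},{"offset": [0,0.005,-0.003],"turn": 0,"fingers": -1},{"offset": [0,0.005,-0.003],"turn": 0,"fingers": -1}]'

```text
clock: 13.07
tool_pos: [0.5483, -0.1284, -0.0065]
eef_rot: [0.14, 0.99, -0.001, 0.001]
force: [0.4, -0.5, -0.4]
opening: -0.0001
```

```bash
python3 -c "
from h import *
st();im,c=snap('wrist','w7');rear(im,c,.025)
"
```

```text
13.07 fix mm [-20.5 -56.9] z -6.5 F fix [ 0.6 -0.4] -0.4 open -0.0001
rear edge: yaw 0.0169 x at y=0 -74.6 y range -48.1 39.2
 side 0 yaw -0.0103 y at x=-40 -51.3
 side 1 yaw 0.0311 y at x=-40 44.6
```

Request:
carry_out --moves '[{"offset": [0,-0.004,-0.0015],"turn": 0,"fingers": -1},{"offset": [0.006,-0.004,-0.0035],"turn": 0,"fingers": -1},{"offset": [0.013,-0.004,-0.0035],"turn": 0,"fingers": -1},{"offset": [0.02,-0.003,-0.0035],"turn": 0,"fingers": -1},{"offset": [0.02,0,-0.0035],"turn": 0,"fingers": -1},{"offset": [0.02,0.001,-0.0035],"turn": 0,"fingers": -1},{"offset": [0.02,0.002,-0.0035],"turn": 0,"fingers": -1},{"offset": [0.02,0.003,-0.0035],"turn": 0,"fingers": -1}]'

```text
clock: 13.78
tool_pos: [0.5288, -0.1205, -0.0034]
eef_rot: [0.14, 0.99, -0.001, 0.0]
force: [-4.3, -5.8, 0.3]
opening: 0.0002
```

```bash
python3 -c "
from h import *
st();im,c=snap('wrist','w8');rear(im,c,.025)
"
```

```text
13.78 fix mm [-41.4 -54.7] z -3.4 F fix [-2.5 -6.8] 0.3 open 0.0002
rear edge: yaw 0.0092 x at y=0 -74.7 y range -45.8 40.9
 side 0 yaw 0.2577 y at x=-40 -43.6
 side 1 yaw 0.014 y at x=-40 46.5
```

Request:
carry_out --moves '[{"offset": [0,0.0005,0],"turn": 0,"fingers": -1},{"offset": [0,0.001,0],"turn": 0,"fingers": -1},{"offset": [0,0.0015,0],"turn": 0,"fingers": -1},{"offset": [0,0.002,0],"turn": 0,"fingers": -1},{"offset": [0,0.002,0],"turn": 0,"fingers": -1},{"offset": [0,0.002,0],"turn": 0,"fingers": -1},{"offset": [0,0.002,0],"turn": 0,"fingers": -1},{"offset": [0,0.002,0],"turn": 0,"fingers": -1}]'

```text
clock: 14.5
tool_pos: [0.5287, -0.1199, -0.0035]
eef_rot: [0.14, 0.99, -0.003, -0.001]
force: [-4.0, -7.8, 1.8]
opening: 0.0
```

```bash
python3 -c "
from h import *
st();im,c=snap('wrist','w9');rear(im,c,.025)
cv2.imwrite('pics/cw9.png',cv2.resize(im[80:350,220:500,::-1],None,fx=2.1,fy=2.1))
"
```

```text
14.5 fix mm [-41.7 -54.2] z -3.5 F fix [-1.7 -8.6] 1.8 open 0.0
rear edge: yaw -0.0005 x at y=0 -74.4 y range -45.2 42.0
 side 0 yaw 0.2761 y at x=-40 -42.7
 side 1 yaw 0.0092 y at x=-40 46.8
```

View pics/cw9.png

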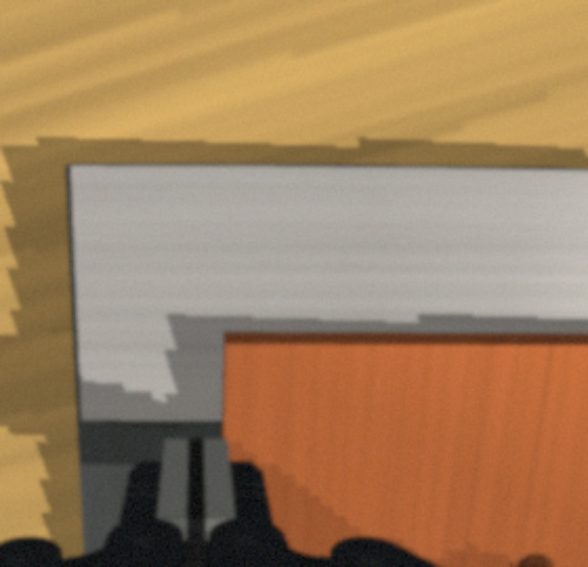

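The plate is now flush with the fence: its rear edge is parallel, running across at row ~337 of the crop, with the fingers at (195,440) on its -y edge. Next I go round behind it.

Request:
carry_out --moves '[{"offset": [0,-0.006,-0.002],"turn": 0,"fingers": -1},{"offset": [0,-0.014,-0.006],"turn": 0,"fingers": -1},{"offset": [0.015,-0.014,-0.006],"turn": 0,"fingers": -1},{"offset": [0.035,-0.014,-0.006],"turn": 0,"fingers": -1},{"offset": [0.055,-0.014,-0.006],"turn": 0,"fingers": -1},{"offset": [0.058,-0.005,-0.006],"turn": 0,"fingers": -1},{"offset": [0.058,0.01,-0.006],"turn": 0,"fingers": -1},{"offset": [0.058,0.025,-0.006],"turn": 0,"fingers": -1}]'

```text
clock: 15.22
tool_pos: [0.4809, -0.0797, 0.0031]
eef_rot: [0.14, 0.99, -0.002, 0.0]
force: [0.0, -0.3, -0.2]
opening: 0.0001
```

Request:
carry_out --moves '[{"offset": [0,0.01,0],"turn": 0,"fingers": -1},{"offset": [0,0.02,0],"turn": 0,"fingers": -1},{"offset": [0,0.026,0],"turn": 0,"fingers": -1},{"offset": [0,0.027,0.002],"turn": 0,"fingers": -1},{"offset": [0,0.027,0.004],"turn": 0,"fingers": -1},{"offset": [0,0.027,0.004],"turn": 0,"fingers": -1},{"offset": [0,0.027,0.004],"turn": 0,"fingers": -1},{"offset": [0,0.027,0.004],"turn": 0,"fingers": -1}]'

```text
clock: 15.88
tool_pos: [0.4882, -0.0541, -0.0011]
eef_rot: [0.141, 0.99, -0.002, 0.0]
force: [0.4, 0.1, 1.0]
opening: -0.0002
```

```bash
python3 -c "
from h import *
st();go(-97,-3,-2);im,c=snap('wrist','w10')
im,c=snap('top','t10');m=orange(im);ct=max(cv2.findContours(m,0,2)[0],key=cv2.contourArea);r=cv2.minAreaRect(ct);print(r)
"
```

```text
15.88 fix mm [-98.9  -2.4] z -1.1 F fix [0.4 0.3] 1.0 open -0.0002
t 15.8833 off mm [-1.9 -0.6  0.9] turn -0.06
((229.06680297851562, 277.5072326660156), (72.7619400024414, 74.80479431152344), 32.7352294921875)
```

Request:
carry_out --moves '[{"offset": [-0.002,0,0],"turn": 0,"fingers": -1},{"offset": [-0.004,0,0.001],"turn": 0,"fingers": -1},{"offset": [-0.006,0,0.001],"turn": 0,"fingers": -1},{"offset": [-0.008,0,0.001],"turn": 0,"fingers": -1},{"offset": [-0.01,0.0,0.001],"turn": 0,"fingers": -1},{"offset": [-0.012,0.0,0.001],"turn": 0,"fingers": -1},{"offset": [-0.014,0.0,0.001],"turn": 0,"fingers": -1},{"offset": [-0.016,0.0,0.001],"turn": 0,"fingers": -1}]'

```text
clock: 16.65
tool_pos: [0.5039, -0.0586, -0.002]
eef_rot: [0.141, 0.99, -0.002, 0.0]
force: [0.2, 0.4, -0.2]
opening: 0.0003
```

```bash
python3 -c "
from h import *
st();im,c=snap('wrist','w11');m=orange(im);ys,xs=np.nonzero(m)
for u in (xs.min()+10,xs.max()-10): print(u,(FR.T@(onz(c,u,ys[xs==u].min(),.025)[:2]-FT)*1e3).round(1))
"
```

```text
16.65 fix mm [-82.6  -2.3] z -2.0 F fix [0.1 0.4] -0.2 open 0.0003
565 [-153.3  103.7]
629 [-212.5  121.9]
```

Request:
carry_out --moves '[{"offset": [-0.001,0,0],"turn": 0,"fingers": -1},{"offset": [-0.002,0,0],"turn": 0,"fingers": -1},{"offset": [-0.003,0,0.001],"turn": 0,"fingers": -1},{"offset": [-0.004,0,0.001],"turn": 0,"fingers": -1},{"offset": [-0.005,0.0,0.001],"turn": 0,"fingers": -1},{"offset": [-0.006,0.0,0.001],"turn": 0,"fingers": -1},{"offset": [-0.007,0.0,0.001],"turn": 0,"fingers": -1},{"offset": [-0.008,0.0,0.001],"turn": 0,"fingers": -1}]'

```text
clock: 17.37
tool_pos: [0.5122, -0.061, -0.0028]
eef_rot: [0.141, 0.99, -0.003, 0.001]
force: [-0.4, 0.3, 1.9]
opening: 0.0
```

```bash
cat >> h.py <<'E'
def plate(z,n='scene'):
    im=eyes.read_camera(n);c=eyes.get_calibration(n)
    h=cv2.cvtColor(im,cv2.COLOR_RGB2HSV); m=((h[...,0]>=4)&(h[...,0]<14)&(h[...,1]>140)&(h[...,2]>60)).astype(np.uint8)
    P=np.array([proj(c,np.r_[FR@np.array(q)+FT,.02]) for q in((-.12,-.09),(.07,-.09),(.07,.06),(-.12,.06))]).astype(int)
    k=np.zeros_like(m);cv2.fillConvexPoly(k,P,1);m*=k
    ct=max(cv2.findContours(m,0,cv2.CHAIN_APPROX_NONE)[0],key=cv2.contourArea)
    W=np.array([FR.T@(onz(c,u,v,z)[:2]-FT)*1e3 for u,v in ct[:,0]]); print(n,'area',cv2.contourArea(ct),'x',W[:,0].min().round(1),W[:,0].max().round(1),'y',W[:,1].min().round(1),W[:,1].max().round(1))
    return im,c,W
E
python3 -c "
from h import *
st();im,c,W=plate(.025);im0=cv2.imread('pics/scene0.png')
a=np.vstack([cv2.resize(x[205:325,225:365],None,fx=4.2,fy=4.2)[:, :] for x in (im[:,:,::-1],)]);cv2.imwrite('pics/s12.png',a)
"
```

```text
17.37 fix mm [-74.   -2.3] z -2.8 F fix [-0.4  0.2] 1.9 open 0.0
scene area 1251.0 x -71.7 28.3 y -46.2 53.6
```

View pics/s12.png

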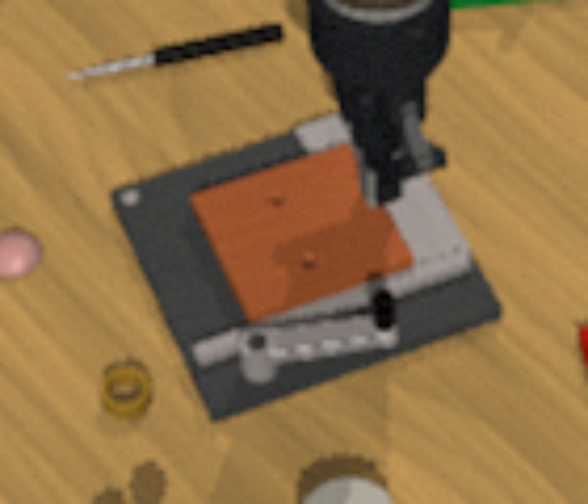

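The scene shows the finger at the plate's rear edge (378,195), with the plate along the fence and its holes at (277,202) and (309,262). I'll continue pushing.

Request:
carry_out --moves '[{"offset": [-0.001,0,0],"turn": 0,"fingers": -1},{"offset": [-0.002,0,0],"turn": 0,"fingers": -1},{"offset": [-0.003,0,0],"turn": 0,"fingers": -1},{"offset": [-0.004,0,0],"turn": 0,"fingers": -1},{"offset": [-0.005,0.0,0],"turn": 0,"fingers": -1},{"offset": [-0.006,0.0,0],"turn": 0,"fingers": -1},{"offset": [-0.006,0.0,0],"turn": 0,"fingers": -1},{"offset": [-0.006,0.0,0],"turn": 0,"fingers": -1}]'

```text
clock: 18.08
tool_pos: [0.5183, -0.0629, -0.0028]
eef_rot: [0.141, 0.99, -0.003, 0.001]
force: [-0.2, -0.8, 0.7]
opening: -0.0001
```

```bash
python3 -c "
from h import *
st();plate(.025)
"
```

```text
18.08 fix mm [-67.6  -2.4] z -2.8 F fix [-0.  -0.8] 0.7 open -0.0001
scene area 1215.0 x -71.7 29.1 y -47.1 53.6
```

```bash
python3 -c "
from h import *
c=eyes.get_calibration('scene')
for dx in(-5,0,5):
  for z in (.015,.02,.025,.03,.035): print(dx,z,proj(c,np.r_[FR@np.array([-.074+dx/1e3,-.0023])+FT,z]).round(1),end=' ')
  print()
im,c,W=plate(.025);snap('wrist','w13')
a=cv2.resize(im[205:325,225:365,::-1],None,fx=4.2,fy=4.2)
w=cv2.resize(cv2.imread('pics/w13.png')[200:340,220:420],None,fx=3.6,fy=3.6)
cv2.imwrite('pics/b13.png',cv2.resize(np.hstack([a,cv2.resize(w,(int(720*.8),504))]),(800,360)))
"
```

```text
-5 0.015 [316.9 252.6] -5 0.02 [316.9 251.3] -5 0.025 [316.8 250. ] -5 0.03 [316.8 248.7] -5 0.035 [316.8 247.3] 
0 0.015 [315.  253.3] 0 0.02 [315. 252.] 0 0.025 [315.  250.6] 0 0.03 [314.9 249.3] 0 0.035 [314.9 248. ] 
5 0.015 [313.1 253.9] 5 0.02 [313.1 252.6] 5 0.025 [313.1 251.3] 5 0.03 [313.  249.9] 5 0.035 [313.  248.6] 
scene area 1221.5 x -71.7 29.1 y -47.2 53.6
```

View pics/b13.png

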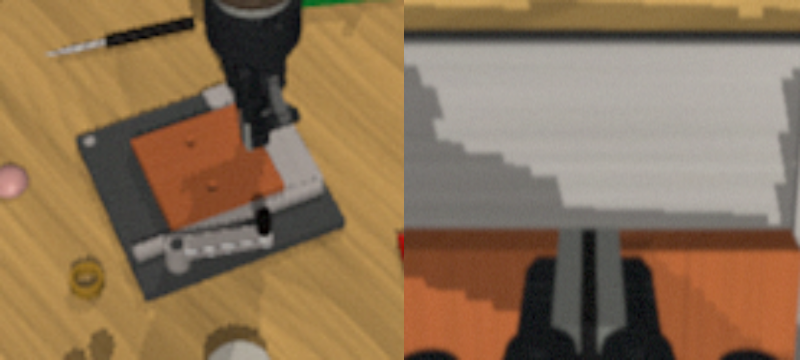

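```bash
python3 -c "
from h import *
c=eyes.get_calibration('wrist')
im=cv2.imread('pics/w13.png')
for u in (250,270,380):
  col=im[270:312,u].astype(int); print(u,[(270+i,tuple(x)) for i,x in enumerate(col)][8:36:2])
for v,z in((289,.015),(297,.025),(289,.025)): print(v,z,(FR.T@(onz(c,280,v,z)[:2]-FT)*1e3).round(1),(FR.T@(onz(c,380,v,z)[:2]-FT)*1e3).round(1))
st()
"
```

```text
250 [(278, (np.int64(111), np.int64(115), np.int64(116))), (280, (np.int64(108), np.int64(115), np.int64(117))), (282, (np.int64(105), np.int64(111), np.int64(110))), (284, (np.int64(109), np.int64(112), np.int64(116))), (286, (np.int64(112), np.int64(114), np.int64(119))), (288, (np.int64(91), np.int64(97), np.int64(114))), (290, (np.int64(34), np.int64(55), np.int64(96))), (292, (np.int64(31), np.int64(55), np.int64(97))), (294, (np.int64(31), np.int64(53), np.int64(95))), (296, (np.int64(28), np.int64(56), np.int64(101))), (298, (np.int64(40), np.int64(68), np.int64(121))), (300, (np.int64(41), np.int64(73), np.int64(125))), (302, (np.int64(41), np.int64(72), np.int64(125))), (304, (np.int64(40), np.int64(71), np.int64(127)))]
270 [(278, (np.int64(109), np.int64(110), np.int64(115))), (280, (np.int64(108), np.int64(112), np.int64(115))), (282, (np.int64(106), np.int64(109), np.int64(111))), (284, (np.int64(108), np.int64(115), np.int64(115))), (286, (np.int64(114), np.int64(118), np.int64(121))), (288, (np.int64(87), np.int64(97), np.int64(110))), (290, (np.int64(36), np.int64(57)
[... 603 characters left out ...]
86, (np.int64(111), np.int64(116), np.int64(115))), (288, (np.int64(91), np.int64(98), np.int64(110))), (290, (np.int64(41), np.int64(57), np.int64(95))), (292, (np.int64(31), np.int64(51), np.int64(97))), (294, (np.int64(32), np.int64(53), np.int64(98))), (296, (np.int64(36), np.int64(61), np.int64(111))), (298, (np.int64(49), np.int64(93), np.int64(166))), (300, (np.int64(62), np.int64(104), np.int64(185))), (302, (np.int64(56), np.int64(102), np.int64(182))), (304, (np.int64(55), np.int64(100), np.int64(182)))]
289 0.015 [-72.2 -18.5] [-72.4  30.3]
297 0.025 [-72.6 -17.5] [-72.8  28.4]
289 0.025 [-76.6 -17.4] [-76.7  28.2]
18.23 fix mm [-67.8  -2.4] z -2.8 F fix [0.6 0.3] 0.8 open -0.0003
```

The evidence now fits a tip about 28 mm above the stated TCP: it slid over the plate's top here, and was just catching the edge at z = -3.5. I'll back off and push with TCP z at about -9.5 (tip ~18.5).

Request:
carry_out --moves '[{"offset": [0,0,-0.003],"turn": 0,"fingers": -1},{"offset": [0.01,0,-0.003],"turn": 0,"fingers": -1},{"offset": [0.02,0,-0.003],"turn": 0,"fingers": -1},{"offset": [0.026,0.002,-0.003],"turn": 0,"fingers": -1},{"offset": [0.026,0.002,0],"turn": 0,"fingers": -1},{"offset": [0.026,0.002,0.003],"turn": 0,"fingers": -1},{"offset": [0.026,0.002,0.005],"turn": 0,"fingers": -1},{"offset": [0.026,0.002,0.006],"turn": 0,"fingers": -1}]'

```text
clock: 18.9
tool_pos: [0.494, -0.0538, -0.0092]
eef_rot: [0.141, 0.99, -0.003, 0.001]
force: [0.1, -1.0, -0.2]
opening: 0.0001
```

Request:
carry_out --moves '[{"offset": [-0.001,0,0],"turn": 0,"fingers": -1},{"offset": [-0.0025,0,0],"turn": 0,"fingers": -1},{"offset": [-0.004,0,0],"turn": 0,"fingers": -1},{"offset": [-0.0055,0,0],"turn": 0,"fingers": -1},{"offset": [-0.007,0.0,0],"turn": 0,"fingers": -1},{"offset": [-0.0085,0.0,0],"turn": 0,"fingers": -1},{"offset": [-0.01,0.0,0],"turn": 0,"fingers": -1},{"offset": [-0.01,0.0,0],"turn": 0,"fingers": -1}]'

```text
clock: 19.57
tool_pos: [0.5038, -0.0566, -0.0092]
eef_rot: [0.141, 0.99, -0.003, 0.001]
force: [0.5, -0.1, 0.4]
opening: -0.0
```

```bash
python3 -c "
from h import *
st();plate(.025)
"
```

```text
19.57 fix mm [-83.3  -0.5] z -9.2 F fix [0.5 0. ] 0.4 open -0.0
scene area 1292.5 x -72.4 29.4 y -47.1 53.7
```

Request:
carry_out --moves '[{"offset": [-0.0015,0,0],"turn": 0,"fingers": -1},{"offset": [-0.003,0,0],"turn": 0,"fingers": -1},{"offset": [-0.0045,0,0],"turn": 0,"fingers": -1},{"offset": [-0.006,0.0005,0],"turn": 0,"fingers": -1},{"offset": [-0.0075,0.0005,0],"turn": 0,"fingers": -1},{"offset": [-0.009,0.001,0],"turn": 0,"fingers": -1},{"offset": [-0.0105,0.001,0],"turn": 0,"fingers": -1},{"offset": [-0.012,0.0015,0],"turn": 0,"fingers": -1}]'

```text
clock: 20.28
tool_pos: [0.5158, -0.0586, -0.0093]
eef_rot: [0.141, 0.99, -0.003, 0.001]
force: [-2.9, -1.8, -0.9]
opening: -0.0002
```

```bash
python3 -c "
from h import *
st();plate(.025)
"
```

```text
20.28 fix mm [-71.2   1. ] z -9.3 F fix [-2.3 -2.5] -0.9 open -0.0002
scene area 1300.0 x -60.1 41.1 y -46.2 53.3
```

Request:
carry_out --moves '[{"offset": [-0.001,0,0],"turn": 0,"fingers": -1},{"offset": [-0.002,0,0],"turn": 0,"fingers": -1},{"offset": [-0.003,0.0,0],"turn": 0,"fingers": -1},{"offset": [-0.004,0.0005,0],"turn": 0,"fingers": -1},{"offset": [-0.005,0.0005,0],"turn": 0,"fingers": -1},{"offset": [-0.006,0.0005,0],"turn": 0,"fingers": -1},{"offset": [-0.007,0.001,0],"turn": 0,"fingers": -1},{"offset": [-0.007,0.001,0],"turn": 0,"fingers": -1}]'

```text
clock: 21.0
tool_pos: [0.5237, -0.0596, -0.009]
eef_rot: [0.141, 0.99, -0.003, 0.002]
force: [-1.6, -0.7, -0.2]
opening: -0.0003
```

```bash
cat >> h.py <<'E'
def yaw(W):
    # front (+x) and -y/+y edges of plate outline in fixture mm: robust line fits
    for nm,a,b,lim in(('front',1,0,1),('left',0,1,1),('right',0,1,-1)):
        e=W[:,b].max() if lim>0 else W[:,b].min(); lo,hi=np.percentile(W[:,a],[15,85])
        s=W[(abs(W[:,b]-e)<5)&(W[:,a]>lo)&(W[:,a]<hi)]; k=np.polyfit(s[:,a],s[:,b],1); m=W[:,a].mean(); print('  ',nm,'slope',(k[0]).round(4),'at mid',np.polyval(k,m).round(1),len(s))
E
python3 -c "
from h import *
st();im,c,W=plate(.025);yaw(W)
"
```

```text
21.0 fix mm [-63.4   2.3] z -9.0 F fix [-1.3 -1.1] -0.2 open -0.0003
scene area 1308.5 x -52.2 49.0 y -46.2 53.6
   front slope 0.0061 at mid 47.4 32
   left slope 0.0003 at mid 52.0 40
   right slope 0.0037 at mid -45.0 38
```

Request:
carry_out --moves '[{"offset": [-0.0005,0,0],"turn": 0,"fingers": -1},{"offset": [-0.001,0,0],"turn": 0,"fingers": -1},{"offset": [-0.0015,0.0,0],"turn": 0,"fingers": -1},{"offset": [-0.002,0.0,0],"turn": 0,"fingers": -1},{"offset": [-0.002,0.0,0],"turn": 0,"fingers": -1},{"offset": [-0.002,0.0,0],"turn": 0,"fingers": -1},{"offset": [-0.002,0.0,0],"turn": 0,"fingers": -1},{"offset": [-0.002,0.0,0],"turn": 0,"fingers": -1}]'

```text
clock: 21.72
tool_pos: [0.5259, -0.0602, -0.0088]
eef_rot: [0.141, 0.99, -0.003, 0.002]
force: [-0.8, -0.4, -0.1]
opening: -0.0002
```

```bash
python3 -c "
from h import *
st();im,c,W=plate(.025);yaw(W)
"
```

```text
21.72 fix mm [-61.1   2.3] z -8.8 F fix [-0.7 -0.6] -0.1 open -0.0002
scene area 1268.0 x -46.4 53.4 y -43.3 54.3
   front slope -0.0055 at mid 52.3 30
   left slope 0.0045 at mid 52.3 39
   right slope -0.0046 at mid -41.8 38
```

The outline jumped the way a 5 mm drop would (-y edge +3 mm, front edge +5 mm for 2 mm of push). Retreating to check.

Request:
carry_out --moves '[{"offset": [0.004,0,0],"turn": 0,"fingers": -1},{"offset": [0.012,0,0],"turn": 0,"fingers": -1},{"offset": [0.014,0,-0.015],"turn": 0,"fingers": -1},{"offset": [0.014,0.01,-0.05],"turn": 0,"fingers": -1},{"offset": [0.014,0.035,-0.07],"turn": 0,"fingers": -1},{"offset": [0.01,0.065,-0.07],"turn": 0,"fingers": -1},{"offset": [-0.005,0.09,-0.07],"turn": 0,"fingers": -1},{"offset": [-0.02,0.106,-0.07],"turn": 0,"fingers": -1}]'

```text
clock: 22.43
tool_pos: [0.5743, 0.0388, 0.0612]
eef_rot: [0.14, 0.99, -0.002, 0.002]
force: [0.1, -0.3, 0.2]
opening: -0.0
```

```bash
python3 -c "
from h import *
st();im,c,W=plate(.020);yaw(W);im,c,W=plate(.020,'top');yaw(W);cv2.imwrite('pics/t20.png',im[:,:,::-1])
im,c,W=plate(.020,'wrist');yaw(W)
cw=c;cv2.imwrite('pics/w20.png',im[:,:,::-1])
g=cv2.cvtColor(im,cv2.COLOR_RGB2GRAY)
for p in((5,25),(5,-25)):
  u,v=proj(c,np.r_[FR@np.array(p)*1e-3+FT,.02]); print('pin expected px',u.round(1),v.round(1))
"
```

```text
22.43 fix mm [-42.3 110.9] z 61.2 F fix [ 0.2 -0.3] 0.2 open -0.0
scene area 1267.0 x -47.9 52.5 y -47.4 50.5
   front slope -0.0072 at mid 51.2 30
   left slope -0.0003 at mid 48.7 39
   right slope -0.0049 at mid -46.1 38
top area 1559.0 x -50.9 50.1 y -48.4 47.2
   front slope 0.0005 at mid 48.4 37
   left slope 0.0036 at mid 45.8 39
   right slope 0.0004 at mid -47.2 39
wrist area 15567.5 x -52.7 49.4 y -49.9 46.4
   front slope -0.0209 at mid 47.8 61
   left slope -0.0051 at mid 45.8 102
   right slope -0.0047 at mid -49.3 121
pin expected px 193.7 321.6
pin expected px 125.2 320.3
```

The plate reads seated: top camera x -50.9..50.1, y -48.4..47.2, yaw about 0. The scene camera agrees only with the top face at 20 mm. Next is the clamp: knob near (-39.5,87), angle about -0.22. Descending on its +y side.

Request:
carry_out --moves '[{"offset": [-0.003,0,0.01],"turn": 0,"fingers": -1},{"offset": [-0.003,0,0.02],"turn": 0,"fingers": -1},{"offset": [-0.003,0,0.03],"turn": 0,"fingers": -1},{"offset": [-0.003,0,0.038],"turn": 0,"fingers": -1},{"offset": [-0.003,0,0.043],"turn": 0,"fingers": -1},{"offset": [-0.003,0,0.043],"turn": 0,"fingers": -1},{"offset": [-0.003,0,0.043],"turn": 0,"fingers": -1},{"offset": [-0.003,0,0.043],"turn": 0,"fingers": -1}]'

```text
clock: 23.25
tool_pos: [0.5777, 0.036, 0.018]
eef_rot: [0.14, 0.99, -0.003, 0.002]
force: [0.1, 0.6, -0.1]
opening: 0.0001
```

Request:
carry_out --moves '[{"offset": [0,-0.005,0],"turn": 0,"fingers": -1},{"offset": [0,-0.01,0],"turn": 0,"fingers": -1},{"offset": [0,-0.015,0],"turn": 0,"fingers": -1},{"offset": [0,-0.02,0],"turn": 0,"fingers": -1},{"offset": [0,-0.025,0],"turn": 0,"fingers": -1},{"offset": [0,-0.03,0],"turn": 0,"fingers": -1},{"offset": [-0.001,-0.035,0],"turn": 0,"fingers": -1},{"offset": [-0.002,-0.04,0],"turn": 0,"fingers": -1}]'

```text
clock: 23.92
tool_pos: [0.5684, -0.0036, 0.0183]
eef_rot: [0.14, 0.99, -0.003, 0.002]
force: [0.1, 1.4, 1.2]
opening: 0.0001
```

```bash
cat >> h.py <<'E'
def knob(n='scene'):
    im=eyes.read_camera(n);c=eyes.get_calibration(n)
    b=None
    for a in np.arange(-.5,1.65,.03):
        P=[proj(c,np.r_[FR@(np.array([30-70*np.cos(a),72-70*np.sin(a)])*1e-3)+FT,z]) for z in(.036,.045,.054)]
        v=np.mean([im[int(round(y)),int(round(x))].astype(float).mean() for x,y in P])
        if b is None or v<b[1]: b=(a,v)
    print(n,'darkest knob line angle',round(b[0],2),b[1])
    return im
E
python3 -c "
from h import *
st();im=knob();cv2.imwrite('pics/s30.png',im[:,:,::-1])
g=im[:,:,:].max(2)
"
```

```text
23.92 fix mm [-36.1  68.6] z 18.3 F fix [-0.3  1.3] 1.2 open 0.0001
scene darkest knob line angle 0.16 19.777777777777775
```

Request:
carry_out --moves '[{"offset": [-0.001,-0.005,0],"turn": 0,"fingers": -1},{"offset": [-0.003,-0.01,0],"turn": 0,"fingers": -1},{"offset": [-0.005,-0.015,0],"turn": 0,"fingers": -1},{"offset": [-0.008,-0.02,0],"turn": 0,"fingers": -1},{"offset": [-0.011,-0.025,0],"turn": 0,"fingers": -1},{"offset": [-0.015,-0.03,0],"turn": 0,"fingers": -1},{"offset": [-0.019,-0.034,0],"turn": 0,"fingers": -1},{"offset": [-0.022,-0.037,0],"turn": 0,"fingers": -1}]'

```text
clock: 24.63
tool_pos: [0.58, -0.0467, 0.0187]
eef_rot: [0.14, 0.99, -0.003, 0.003]
force: [2.4, 2.8, -0.3]
opening: 0.0001
```

```bash
python3 -c "
from h import *
st();im=knob()
"
```

```text
24.63 fix mm [-12.9  30.4] z 18.7 F fix [1.5 3.4] -0.3 open 0.0001
scene darkest knob line angle 1.06 6.333333333333333
```

Request:
carry_out --moves '[{"offset": [0.003,0.006,0],"turn": 0,"fingers": -1},{"offset": [0.014,0.006,0],"turn": 0,"fingers": -1},{"offset": [0.026,0.003,0],"turn": 0,"fingers": -1},{"offset": [0.027,-0.008,0],"turn": 0,"fingers": -1},{"offset": [0.027,-0.019,0],"turn": 0,"fingers": -1},{"offset": [0.027,-0.02,0],"turn": 0,"fingers": -1},{"offset": [0.023,-0.02,0],"turn": 0,"fingers": -1},{"offset": [0.019,-0.02,0],"turn": 0,"fingers": -1}]'

```text
clock: 25.35
tool_pos: [0.5572, -0.0618, 0.019]
eef_rot: [0.141, 0.99, -0.003, 0.003]
force: [0.0, 1.1, 0.4]
opening: 0.0001
```

Request:
carry_out --moves '[{"offset": [-0.004,0,0],"turn": 0,"fingers": -1},{"offset": [-0.008,0,0],"turn": 0,"fingers": -1},{"offset": [-0.012,-0.001,0],"turn": 0,"fingers": -1},{"offset": [-0.016,-0.002,0],"turn": 0,"fingers": -1},{"offset": [-0.02,-0.003,0],"turn": 0,"fingers": -1},{"offset": [-0.024,-0.004,0],"turn": 0,"fingers": -1},{"offset": [-0.028,-0.005,0],"turn": 0,"fingers": -1},{"offset": [-0.032,-0.005,0],"turn": 0,"fingers": -1}]'

```text
clock: 26.02
tool_pos: [0.5869, -0.0759, 0.0193]
eef_rot: [0.141, 0.99, -0.003, 0.003]
force: [-0.5, -0.1, 0.0]
opening: 0.0001
```

```bash
python3 -c "
from h import *
st();im=knob()
"
```

```text
26.02 fix mm [1.8 4.3] z 19.3 F fix [-0.5 -0.2] 0.0 open 0.0001
scene darkest knob line angle 1.42 7.111111111111112
```

Request:
carry_out --moves '[{"offset": [-0.002,0,0],"turn": 0,"fingers": -1},{"offset": [-0.004,0,0],"turn": 0,"fingers": -1},{"offset": [-0.006,-0.001,0],"turn": 0,"fingers": -1},{"offset": [-0.008,-0.002,0],"turn": 0,"fingers": -1},{"offset": [-0.009,-0.002,0],"turn": 0,"fingers": -1},{"offset": [-0.01,-0.002,0],"turn": 0,"fingers": -1},{"offset": [-0.011,-0.002,0],"turn": 0,"fingers": -1},{"offset": [-0.011,-0.002,0],"turn": 0,"fingers": -1}]'

```text
clock: 26.73
tool_pos: [0.5979, -0.0812, 0.0197]
eef_rot: [0.141, 0.99, -0.003, 0.004]
force: [-0.9, -0.0, -0.9]
opening: -0.0003
```

```bash
python3 -c "
from h import *
st();im=knob()
"
```

```text
26.73 fix mm [13.9  2.3] z 19.7 F fix [-0.9 -0.3] -0.9 open -0.0003
scene darkest knob line angle 1.54 5.888888888888889
```

Not yet at a clear stop force, so continuing gently.

Request:
carry_out --moves '[{"offset": [-0.0005,0,0],"turn": 0,"fingers": -1},{"offset": [-0.001,0,0],"turn": 0,"fingers": -1},{"offset": [-0.0015,0,0],"turn": 0,"fingers": -1},{"offset": [-0.002,0,0],"turn": 0,"fingers": -1},{"offset": [-0.0025,0,0],"turn": 0,"fingers": -1},{"offset": [-0.003,0,0],"turn": 0,"fingers": -1},{"offset": [-0.003,0,0],"turn": 0,"fingers": -1},{"offset": [-0.003,0,0],"turn": 0,"fingers": -1}]'

```text
clock: 27.45
tool_pos: [0.5992, -0.0815, 0.0194]
eef_rot: [0.141, 0.99, -0.003, 0.002]
force: [-6.5, 1.4, 4.1]
opening: 0.0003
```

```bash
python3 -c "
from h import *
st();im=knob()
"
```

```text
27.45 fix mm [15.2  2.3] z 19.4 F fix [-6.6 -0.5] 4.1 open 0.0003
scene darkest knob line angle 1.63 3.222222222222222
```

The stop is felt (6.6 N, motion halted). Retreating for a final look.

Request:
carry_out --moves '[{"offset": [0.006,0,0],"turn": 0,"fingers": -1},{"offset": [0.014,0,0],"turn": 0,"fingers": -1},{"offset": [0.016,0,-0.025],"turn": 0,"fingers": -1},{"offset": [0.016,0,-0.06],"turn": 0,"fingers": -1},{"offset": [0.03,0,-0.095],"turn": 0,"fingers": -1},{"offset": [0.06,0,-0.11],"turn": 0,"fingers": -1},{"offset": [0.09,0,-0.11],"turn": 0,"fingers": -1},{"offset": [0.12,0,-0.11],"turn": 0,"fingers": -1}]'

```text
clock: 28.17
tool_pos: [0.4836, -0.0473, 0.1305]
eef_rot: [0.141, 0.99, -0.003, 0.004]
force: [-0.7, -0.1, 0.1]
opening: 0.0002
```

Request:
carry_out --moves '[{"offset": [0.03,0.03,-0.01],"turn": 0,"fingers": -1},{"offset": [0.06,0.06,-0.01],"turn": 0,"fingers": -1},{"offset": [0.06,0.09,-0.01],"turn": 0,"fingers": -1},{"offset": [0.06,0.12,-0.01],"turn": 0,"fingers": -1},{"offset": [0.06,0.15,-0.01],"turn": 0,"fingers": -1},{"offset": [0.06,0.16,-0.01],"turn": 0,"fingers": -1},{"offset": [0.06,0.16,-0.01],"turn": 0,"fingers": -1},{"offset": [0.06,0.16,-0.01],"turn": 0,"fingers": -1}]'

```text
clock: 28.83
tool_pos: [0.4704, 0.1229, 0.1388]
eef_rot: [0.141, 0.99, -0.004, 0.004]
force: [-0.3, -0.1, -0.6]
opening: -0.0003
```

```bash
python3 -c "
from h import *
st();im=knob();s=im;t=knob('top');plate(.02,'top');im,c,W=plate(.02);yaw(W)
a=cv2.resize(s[205:325,225:365,::-1],(400,343),interpolation=cv2.INTER_CUBIC);b=cv2.resize(t[180:285,285:395,::-1],(400,382),interpolation=cv2.INTER_CUBIC)[:343]
cv2.imwrite('pics/fin.png',np.hstack([a,b]))
t0=cv2.imread('pics/top0.png')[:,:,::-1].astype(int);d=(abs(t0-t).max(2)>60).astype(np.uint8);n,l,q,ce=cv2.connectedComponentsWithStats(d)
print([(tuple(ce[i].astype(int)),q[i,4]) for i in range(1,n) if q[i,4]>12])
"
```

```text
28.83 fix mm [-165.6  162.6] z 138.8 F fix [-0.3 -0.2] -0.6 open -0.0003
scene darkest knob line angle 1.63 7.0
top darkest knob line angle 1.54 27.777777777777782
top area 1367.0 x -51.0 50.1 y -48.4 46.9
scene area 1048.0 x -47.9 52.5 y -47.4 50.1
   front slope 0.0077 at mid 51.2 29
   left slope -0.0076 at mid 48.4 32
   right slope -0.0005 at mid -46.0 36
[((np.int64(347), np.int64(207)), np.int32(291)), ((np.int64(310), np.int64(214)), np.int32(117)), ((np.int64(324), np.int64(222)), np.int32(97)), ((np.int64(346), np.int64(244)), np.int32(447)), ((np.int64(228), np.int64(277)), np.int32(4993)), ((np.int64(191), np.int64(247)), np.int32(141)), ((np.int64(185), np.int64(255)), np.int32(40)), ((np.int64(259), np.int64(314)), np.int32(89)), ((np.int64(183), np.int64(330)), np.int32(101)), ((np.int64(189), np.int64(346)), np.int32(111)), ((np.int64(241), np.int64(346)), np.int32(26)), ((np.int64(199), np.int64(416)), np.int32(5084)), ((np.int64(21), np.int64(431)), np.int32(1362)), ((np.int64(244), np.int64(453)), np.int32(322)), ((np.int64(304), np.int64(461)), np.int32(48)), ((np.int64(342), np.int64(477)), np.int32(18))]
```

View pics/fin.png

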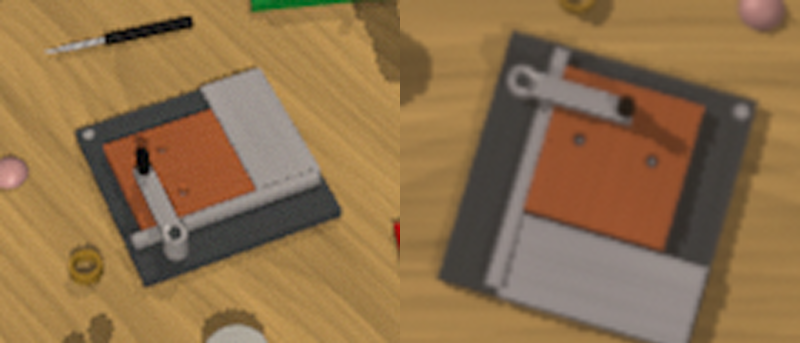

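The final view shows the plate flush below the ledge line. Its holes at (578,139) and (652,160) are lightened by the pins, and the bar lies across the plate from the pivot (522,81) to the knob (625,106). The bystanders haven't moved.

```bash
python3 -c "
from station import arm
print(arm.hand_in())"
```

```text
the job is handed in; nothing more can be done
None
```

The plate is seated over both pins and the clamp bar lies across it against its stop. I handed the job in at about 29 s of the 54 s allowed.

**What I did**
- I pushed the plate flush to the fence, then along it until it dropped.
- I then swung the clamp bar by its knob in two pushes, the second one until it reached the stop.

**Last checks**
- **Plate position:** the top camera put it at x -51 to +50 mm and y -48 to +47 mm, with yaw about 0, and the pins show in the holes.
- **Plate drop:** I inferred the 5 mm drop from how the outline shifted in the scene camera. The bar then passed over the plate with little force.
- **Clamp angle:** it read 1.54 rad in the top camera and 1.63 in the scene camera, against a stop at 1.57. I felt the stop at 6.6 N.
- **Other things on the bench:** comparing top views before and after, I saw no change at the bystanders. The changes were at the fixture itself and where the arm or its shadow lay.

**What disagreed**
- **Fingertip height:** the fingertips seemed to sit about 28 mm above the stated TCP. That made my first pushes miss the edge, and during one of them the tips dragged over the plate's top and moved it about 2 mm.
- **Scene camera:** it reads about 2 to 3 mm off from the top camera in x and y.

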